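# Cap the bubble-mix refill tank with its cam-lock cap

### The arm

A 6-joint arm with a two-finger parallel gripper is mounted at the origin on the work surface. World frame = base frame: x ahead of the robot, y to its left, z up, the work surface at z = 0. Lengths are in mm, angles in rad, forces in N, time in s.
With the tool pointing down it reaches from about 350 to 775 mm from the base axis. Payload 7.3 kg.
Tool frame: the origin (TCP) lies at the very end of the fingers, on their centre line; the grasp point (between the pads) lies 19 mm behind it; z points along the fingers, y is the line along which they close (so a half turn about z gives the same grasp; the last joint's range is limited). The gripper opens to 92 mm and grips with 3 to 60 N. Pads are 19 mm wide; open, the fingers measure 130 mm over their backs; the gripper's body (75 mm by 190 mm) begins 47 mm behind the grasp point.
Start: joints at [-1.283, 0.342, 1.524, -0, 1.275, -0.146], TCP at [220.693, -476.382, 226.741] pointing down, gripper open.
Joint ranges: [-2.53, 2.53], [-0.77, 2.02], [0.04, 2.7], [-1, 4.14], [0.28, 2.66], [-3.11, 3.11]. Speed limits (rad/s): [2.57, 2.57, 3.14, 3.14, 3.14, 3.14].

### API

Orientations are given as [roll, pitch, yaw] about the fixed x, y, z axes, in that order (R = Rz(yaw) Ry(pitch) Rx(roll)).
In Python, from plant import bot gives the robot as it stands.
- The arm moves only by the tool apply_moves, never from a script. Its argument "motion" is text: rows parted by semicolons, each of 4 numbers parted by spaces: the shift along the tool's x, y, z in m, then the turn about the tool's z in degrees. A call has 1 to 8 rows; each row shifts and turns the commanded pose from where the row before left it, along the tool's axes as they then stand; what a row does not reach is not made up. A row lasts 1/8 s, in which the tool goes at most 62.5 mm and 10.7 degrees, less where a joint would pass 70% of its speed; a pose out of reach is approached as far as the arm can. A call with a gripper value outside its range is refused whole. "fingers" is the opening, from -1 (shut) to 1 (fully open), set as the call begins (left out, the last holds). The fingers move at their own pace and stop on an object; the grip force is fixed at half the most. Time passes only in rows, so rows that do not move let the fingers close. It gives the time, the measured TCP pose, the force, the opening and the grip force at its end, in the units of the state.
- bot.get_obs(): the state, without advancing time (a new reading comes with each control period).
- bot.capture(name): name is "scene" or "top" or "wrist"; returns a dict with "img" (384x512x3 uint8, blue, green, red), "range_z" (384x512 float32, mm along the optical axis (not along the pixel's ray), 0 where there is no reading), "fx", "fy", "cx", "cy" (pixels), "world_from_camera" (4x4, takes a point from camera to world coordinates); the wrist camera has in their place "mount" (4x4, takes a point from camera to tool coordinates, whose origin is the TCP and whose axes are the flange's). Camera axes: x right, y down, z forward; pixel columns grow to the right and rows downward; lengths in mm; the calibration is good to about 2 mm. The wrist camera is an equidistant fisheye: a pixel r from the principal point sees the ray r / f radians off the axis. A picture is of the moment at which its call begins: read the wrist's pose just before it.
- bot.close_job(): hands the job in; it is judged then, once.
Trained networks look in a picture, given as the dict that the camera call returned (one of the last four; its "shot" number tells which), for a name from the list of things; names that differ only in an ending like _2 or _b are one class to them, and where a whole thing is asked for, a point or a joint stands for the part that bears it (a point fixed in the world has none). Each returns a list of dicts, best first, with "p" (0 to 1); they miss things now and then, are a little off and sometimes report something else, mostly with a low value. They report only what shows in the picture. A call takes as long as a camera call.
- bot.cut_out(picture, thing): "pixels" (384x512 bool, what is visible of it) and "point" ([column, row] in pixels, amid what is visible of it).
The state is a dict: "time": time; "joint_positions": joint angles; "dq": joint speeds; "tau": joint torques, N m; "tool_pos": TCP position; "tcp_rot": TCP orientation; "contact_force": force on the tool from outside, world axes, zero at the start; "moment": the same for the moment, N m; "grip_width": finger opening in mm; "finger_force": force on a finger pad.
Only numpy, scipy, OpenCV 4.12 (cv2) and the standard library are available. Lean on these libraries where they do the work, as an engineer would, in place of code of your own. Each camera call takes 0.05 s, during which the arm holds its last target. There are 200 camera calls.

### The job

The bubble-mix tank has just been topped up: close its filling neck. Set the black cam-lock cap squarely over the neck, press it down until its gasket rests on the rim, then swing its two steel cam arms down together, keeping them roughly level with each other, until both lie fully against the cap's sides and have drawn it tight. Feel your way and use no more force than needed, as the cap is plastic; then let go, and leave the things around in their places.

Things in the scene. Friction and masses are not known exactly. Their poses are not given: they have to be found in the camera images.
- cap: black plastic cam-lock cap, a cup standing mouth down: 50 mm across, 44 mm tall, yellow disc on top, about 0.5 kg. Origin at the centre of the mouth (its underside), z up through the closed top, y towards cam arm a. Its sides at +x and -x are free to be gripped (50 mm apart). Bore 38.6 mm, with a springy rubber gasket 28 mm above the mouth. Grip it with 10 to 30 N
- cam_a (a joint): angle (rad) of the steel cam arm on the cap's +y side: 0 = straight down along the cap's side (locked; stop at -0.06), 1.57 = level, 2.75 = raised stop. It is stiff and stays where it is left. Its pin lies along the cap's x, 24.5 mm from the axis and 18 mm above the mouth; its bar is 11 mm wide, 6 mm thick, 58 mm long from the pin; when down, its outer face is 32 mm from the cap's axis
- cam_b (a joint): the like cam arm on the cap's -y side, same angles. Raised above 1.95 the arms' cam noses are clear of the bore. Below about 0.9 they bear in the neck's groove and draw the cap down about 4 mm against the gasket (up to 20 N); 10 to 15 N on each arm, 40 mm below its pin, takes it home, and it stays there by friction
- cam_a_tip (a point): middle of the end of cam arm a (its finger ring)
- cam_b_tip (a point): middle of the end of cam arm b (its finger ring)
- port (a point): centre of the rim of the tank's filling neck, z straight up: a fixed upright aluminium groove adapter 36.6 mm across with a 1 mm chamfer at the rim and a groove round it 8 to 23 mm below the rim; it stands 95 mm above the tank's lid. With the gasket resting on the rim the cap's origin is 28 mm below this point, locked about 32 mm below. The cap may go on at any heading
- tank: bubble-mix tank, fixed: pale blue box 200 x 240 mm (x, y) with a blue lid, its top 150 mm above the counter, a small tap on its +x side reaching 137 mm from the centre. Origin at the centre of its underside; the filling neck rises from the middle of its lid
- bottle_pink: bystander: pink bubble bottle with a yellow screw cap, 42 mm across, 108 mm tall, origin at the centre of its underside
- bottle_green: bystander: green bubble bottle with a red cap, 42 mm across, 108 mm tall, origin at the centre of its underside
- dumper: bystander: yellow toy dumper truck with a red tipper, 130 x 56 x 71 mm, origin at the centre of its underside
- jug: bystander: pale blue measuring jug with a handle, 90 mm across, 100 mm tall, origin at the centre of its underside
- funnel: bystander: orange funnel standing on its wide rim, 72 mm across, 66 mm tall, origin at the centre of its underside
- dino: bystander: green toy dinosaur, 62 mm across plus a tail, 92 mm tall, origin at the centre of its underside

How it is judged:
By the outcome, as a careful person would: the job done as asked, in the order asked, and still so for the second after the job is handed in, with the robot touching nothing.
It also fails if it takes over 67 s, if anything falls off the work surface, if the arm or the gripper's body presses on something with over 40 N, if the wrist force passes 120 N, or if a joint passes its speed limit or range.

## Working session

There is one attempt and no reset: what is moved stays moved. The work goes in short steps, Python scripts to look and compute and a tool call to move; the robot and the scene stay as the last step left them, time stands still between calls to the robot, and variables do not carry over. Pictures are saved under pics/ and viewed, at most 10 in all, crops included, and the job is handed in when it is done.

Besides the shell and the picture viewer there is one more tool, called after "Request:" by a JSON object that holds its "op" and its "data". apply_moves: Moves the arm, as the interface text tells. Its arguments: {"type":"object","properties":{"motion":{"type":"string"},"fingers":{"type":"number"}},"required":["motion"]}

```bash
ls; mkdir -p pics; cat > h.py <<'E'
import numpy as np, cv2
from plant import bot
def world(p,m):
    v,u=np.nonzero(m & (p["range_z"]>0)); z=p["range_z"][v,u]
    c=np.stack([(u-p["cx"])/p["fx"]*z,(v-p["cy"])/p["fy"]*z,z,np.ones_like(z)])
    return (p["world_from_camera"]@c)[:3].T
E
python3 - <<'E'
from h import *
o=bot.get_obs(); print(o)
a=bot.capture("scene"); b=bot.capture("top")
cv2.imwrite("pics/a.png",a["img"]); cv2.imwrite("pics/b.png",b["img"])
for n,p in (("scene",a),("top",b)):
  for t in ("cap","cam_a","cam_a_tip","port","tank","bottle_pink","bottle_green","dumper","jug","funnel","dino"):
    try: r=bot.cut_out(p,t)
    except Exception as e: print(t,e); continue
    for d in r[:2]:
      w=world(p,d["pixels"])
      print(n,t,round(d["p"],2),d["point"],d["pixels"].sum(), np.percentile(w,[2,50,98],axis=0).round().tolist() if len(w) else None)
E
```

```text
pics
{'time': 0.0, 'joint_positions': array([-1.28301804e+00,  3.42719184e-01,  1.52502708e+00,  6.13482932e-06,
        1.27539374e+00, -1.45997990e-01]), 'dq': array([ 0.00042014,  0.00021141,  0.00032744, -0.00112054, -0.00232174,
       -0.00068789]), 'tau': array([-1.68576635e-04, -4.31240201e+01, -2.44218206e+01,  7.17753125e-02,
        5.59608615e-02, -1.60040913e-04]), 'tool_pos': array([ 220.56278362, -475.96873182,  226.04328903]), 'tcp_rot': array([-3.14006262e+00, -2.30912178e-04,  4.33774310e-01]), 'contact_force': array([-0.95678041,  0.53188763,  0.27856135]), 'moment': array([-0.01908799, -0.01735853, -0.01692765]), 'finger_force': 0.0, 'grip_width': 91.70034916468212}
scene cap 0.81 [295.0, 152.1] 237 [[464.0, 220.0, -1.0], [490.0, 270.0, 39.0], [506.0, 327.0, 50.0]]
scene port 0.61 [190.8, 221.5] 5662 [[403.0, -328.0, 23.0], [524.0, -217.0, 149.0], [602.0, -89.0, 224.0]]
scene tank 0.7 [188.9, 224.4] 5646 [[403.0, -328.0, 20.0], [524.0, -218.0, 149.0], [602.0, -90.0, 224.0]]
scene tank 0.57 [220.4, 176.0] 232 [[354.0, -27.0, 5.0], [388.0, -4.0, 22.0], [410.0, 28.0,
[... 1477 characters left out ...]
[186.8, 214.2] 257 [[456.0, 213.0, -1.0], [477.0, 273.0, 40.0], [501.0, 334.0, 52.0]]
top bottle_pink 0.2 [391.0, 212.0] 614 [[477.0, -552.0, 13.0], [505.0, -494.0, 44.0], [537.0, -432.0, 73.0]]
top bottle_green 0.7 [260.3, 189.2] 134 [[559.0, -9.0, 2.0], [573.0, 9.0, 81.0], [595.0, 28.0, 114.0]]
top dumper 0.93 [394.3, 209.1] 600 [[477.0, -552.0, 13.0], [505.0, -492.0, 43.0], [536.0, -432.0, 73.0]]
top jug 0.77 [264.0, 150.6] 605 [[683.0, -40.0, -2.0], [739.0, 1.0, 33.0], [769.0, 61.0, 102.0]]
top funnel 0.53 [128.9, 210.1] 278 [[464.0, 453.0, 14.0], [494.0, 482.0, 59.0], [526.0, 561.0, 98.0]]
top dino 0.55 [128.8, 207.4] 330 [[463.0, 452.0, 0.0], [497.0, 485.0, 54.0], [530.0, 569.0, 97.0]]
```

```bash
python3 - <<'E'
import cv2,numpy as np
a=cv2.imread("pics/a.png");b=cv2.imread("pics/b.png")
c=cv2.resize(a[110:260,140:340],(400,300)); d=cv2.resize(b[180:255,140:240],(400,300),interpolation=cv2.INTER_CUBIC)
e=cv2.resize(b,(400,300));f=cv2.resize(a[130:175,265:325],(400,300),interpolation=cv2.INTER_CUBIC)
cv2.imwrite("pics/c.png",np.vstack([np.hstack([c,d]),np.hstack([e,f])]))
E
```

```text
(no output)
```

View pics/c.png

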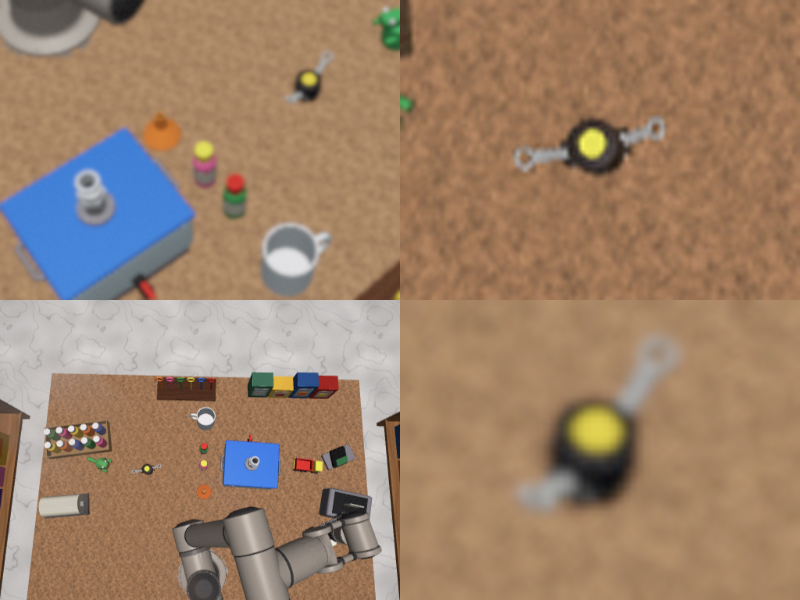

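Request:
{"op": "apply_moves", "data": {"motion": "0 0 -0.02 -9.3;0 0 -0.02 -9.3;0 0 -0.02 -9.3;0 0 -0.02 -9.3;0 0 -0.02 -9.3;0 0 -0.01 -9.3;0 0 0 -9.3"}}

```text
time: 2.08
tool_pos: [220.8, -476.7, 337.7]
tcp_rot: [3.141, 0.002, 1.575]
contact_force: [-0.8, -0.4, 0.3]
grip_width: 91.9
finger_force: 0.0
```

```bash
python3 - <<'E'
from h import *
o=bot.get_obs();print(o["tool_pos"],o["tcp_rot"])
w=bot.capture("wrist"); print(w["mount"].round(3).tolist(),w["fx"],w["cx"],w["cy"])
for n in("top","scene"):
  p=bot.capture(n); W=world(p,np.ones((384,512),bool))
  s=W[(abs(W[:,0]-497)<60)&(abs(W[:,1]+207)<60)&(W[:,2]>225)&(W[:,2]<262)]
  print(n,len(s),s.min(0),s.max(0),np.median(s,0))
  s=W[(abs(W[:,0]-485)<50)&(abs(W[:,1]-272)<35)&(W[:,2]>38)&(W[:,2]<70)]
  print(n,len(s),s.min(0),s.max(0),np.median(s,0))
E
```

```text
[ 220.77623762 -476.69420289  337.74224675] [3.14101890e+00 2.01633687e-03 1.57536042e+00]
[[-0.0, -0.953, -0.303, 84.353], [1.0, -0.0, 0.0, -0.954], [-0.0, -0.303, 0.953, -158.316], [0.0, 0.0, 0.0, 1.0]] 297.3186396354542 250.93463365514734 190.4551183691053
top 68 [ 476.405825   -223.31790069  225.38515358] [ 510.63093411 -189.17663937  252.51934947] [ 494.97170549 -207.69131192  243.41208407]
top 132 [455.64031924 239.83242634  38.13028772] [501.28909853 298.76677116  53.42569627] [478.46274805 275.71934992  43.55410773]
scene 104 [ 478.9550263  -224.51990525  225.23183062] [ 515.82673994 -189.0813051   249.1402648 ] [ 496.77159902 -206.40541933  242.98668352]
scene 106 [458.85042847 237.6006033   38.03491398] [506.22108506 300.72935406  51.35215267] [483.31954443 276.97799945  42.57416518]
```

Request:
{"op": "apply_moves", "data": {"motion": "0.0385 0.0393 0 0;0.0385 0.0393 0 0;0.0385 0.0393 0 0;0.0385 0.0393 0 0;0.0385 0.0393 0 0;0.0385 0.0393 0 0;0.0385 0.0393 0 0;0 0 0 0"}}

```text
time: 3.22
tool_pos: [497.8, -204.3, 336.1]
tcp_rot: [-3.141, -0.001, 1.572]
contact_force: [0.1, -0.1, -0.1]
grip_width: 91.6
finger_force: 0.0
```

```bash
cat >> h.py <<'E'
from scipy.spatial.transform import Rotation as R
def wrist():
    o=bot.get_obs(); p=bot.capture("wrist"); T=np.eye(4); T[:3,:3]=R.from_euler("xyz",o["tcp_rot"]).as_matrix(); T[:3,3]=o["tool_pos"]
    p["T"]=T@p["mount"]; return p
def wworld(p,m=None):
    m=np.ones((384,512),bool) if m is None else m
    v,u=np.nonzero(m & (p["range_z"]>0)); z=p["range_z"][v,u]
    x=(u-p["cx"])/p["fx"]; y=(v-p["cy"])/p["fy"]; r=np.hypot(x,y)+1e-9; k=np.tan(r)/r
    return (p["T"]@np.stack([x*k*z,y*k*z,z,np.ones_like(z)]))[:3].T,np.stack([u,v],1)
def proj(p,P):
    q=np.linalg.inv(p["T"])@np.append(P,1); r=np.hypot(q[0],q[1]); th=np.arctan2(r,q[2])
    return p["cx"]+p["fx"]*th*q[0]/r, p["cy"]+p["fy"]*th*q[1]/r
E
python3 - <<'E'
from h import *
p=wrist(); cv2.imwrite("pics/w1.png",p["img"]); W,_=wworld(p)
s=W[(abs(W[:,0]-497)<35)&(abs(W[:,1]+207)<35)&(W[:,2]>225)&(W[:,2]<262)]
print(bot.get_obs()["tool_pos"],len(s)); zt=np.percentile(s[:,2],[50,80,90,95,99]);print(zt)
s=s[abs(s[:,2]-zt[3])<3]; print(s.min(0),s.max(0),(s.min(0)+s.max(0))/2); print(cv2.minEnclosingCircle(s[:,:2].astype(np.float32)))
print(proj(p,[496,-207,245]))
E
```

```text
[ 496.65867362 -205.82177346  336.16126264] 970
[244.81778601 245.65488449 246.0071579  246.22264602 246.65279873]
[ 477.31945464 -223.90621715  243.23688996] [ 513.14112246 -187.63852389  247.20065577] [ 495.23028855 -205.77237052  245.21877286]
((495.06805419921875, -205.88180541992188), 18.454477310180664)
(np.float64(249.84748722981274), np.float64(198.85274460177763))
```

View pics/w1.png

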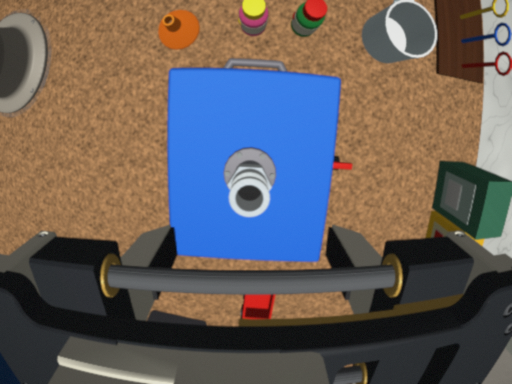

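Request:
{"op": "apply_moves", "data": {"motion": "0.06 -0.0015 0 0;0.06 -0.0015 0 0;0.06 -0.0015 0 0;0.06 -0.0015 0 0;0.06 -0.0015 0 0;0.06 -0.0015 0 0;0.06 -0.0015 0 0;0.06 -0.0015 0 0"}}

```text
time: 4.28
tool_pos: [484.6, 273.2, 336.9]
tcp_rot: [3.141, 0.001, 1.566]
contact_force: [1.1, -0.4, 0.2]
grip_width: 92.2
finger_force: 0.0
```

Request:
{"op": "apply_moves", "data": {"motion": "0 0 0.05 0;0 0 0.05 0;0 0 0.05 0;0 0 0.02 0;0 0 0 0;0 0 0 0"}}

```text
time: 5.03
tool_pos: [485.4, 272.4, 168.0]
tcp_rot: [3.14, -0.0, 1.568]
contact_force: [-0.0, 1.0, -0.2]
grip_width: 91.2
finger_force: 0.0
```

```bash
python3 - <<'E'
from h import *
p=wrist(); cv2.imwrite("pics/w2.png",p["img"]); W,px=wworld(p)
o=bot.get_obs(); print(o["tool_pos"],o["tcp_rot"])
s=W[(abs(W[:,0]-482)<45)&(abs(W[:,1]-274)<100)&(W[:,2]>6)&(W[:,2]<100)]
print(len(s),s.min(0),s.max(0))
c=s[(s[:,2]>37)&(s[:,2]<56)&(abs(s[:,1]-274)<30)]; print("top",c.min(0),c.max(0),np.median(c,0))
img=p["img"]; f=img.reshape(-1,3).astype(int)
b=img[px[:,1],px[:,0]].astype(int); ye=(b[:,2]>130)&(b[:,1]>120)&(b[:,0]<90)&(abs(W[:,2]-44)<8)
print("yellow",ye.sum(),W[ye].min(0),W[ye].max(0),W[ye].mean(0))
g=cv2.resize(img[60:320,120:380],(600,600),interpolation=cv2.INTER_CUBIC);cv2.imwrite("pics/w2c.png",g)
for t in("cap","cam_a","cam_a_tip","cam_b_tip"):
  for d in bot.cut_out(p,t)[:3]:
    w,_=wworld(p,d["pixels"]); w=w[w[:,2]>6]; print(t,round(d["p"],2),d["point"],d["pixels"].sum(),np.percentile(w,[2,50,98],axis=0).round(1).tolist())
E
```

```text
[485.44555098 272.59924356 168.22614603] [ 3.13898120e+00 -8.17109405e-04  1.56850520e+00]
3289 [452.92087412 210.18318923   6.40805138] [504.62708309 348.61774908  56.50840974]
top [454.81914802 253.2549014   37.31656934] [502.87908417 303.37136248  46.35675803] [479.02453052 279.77453301  43.344848  ]
yellow 548 [465.98817572 265.02274697  41.98611871] [491.76786661 290.97890659  46.35675803] [479.05554285 278.22718394  44.42941863]
cap 0.55 [244.3, 173.4] 3189 [[457.1, 215.9, 20.9], [478.9, 283.2, 43.1], [500.7, 343.8, 53.2]]
cap 0.26 [279.7, 5.1] 111 [[506.8, 446.6, 40.7], [512.3, 449.2, 49.2], [517.7, 453.0, 52.4]]
cam_a 0.96 [233.3, 131.4] 569 [[454.7, 304.2, 27.5], [468.1, 329.9, 43.0], [475.9, 347.7, 52.8]]
cam_a 0.93 [256.2, 228.3] 602 [[482.6, 212.0, 29.8], [489.9, 229.5, 43.9], [502.2, 250.2, 55.3]]
cam_a_tip 0.86 [236.1, 123.9] 653 [[454.5, 303.9, 26.6], [468.2, 330.1, 43.0], [476.0, 347.7, 52.8]]
cam_b_tip 0.93 [253.2, 225.2] 504 [[482.7, 212.4, 30.0], [489.9, 229.2, 44.1], [502.2, 249.3, 55.3]]
```

View pics/w2c.png

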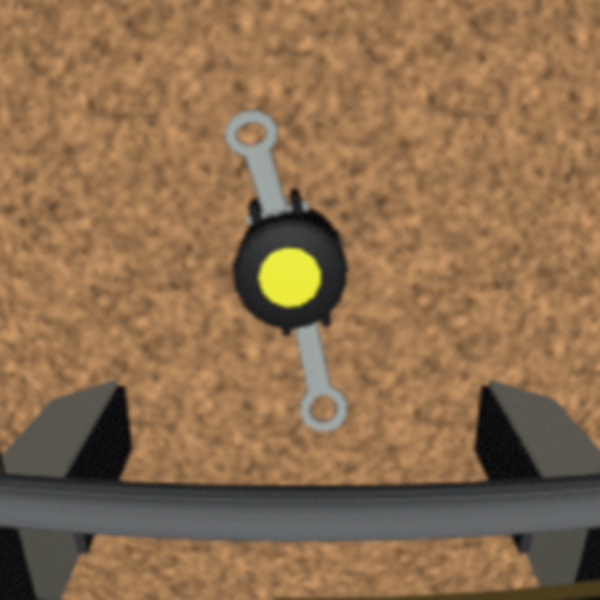

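Request:
{"op": "apply_moves", "data": {"motion": "0.0055 -0.0065 0 0;0 0 0 -7.2;0 0 0 -7.1;0 0 0.03 0;0 0 0.03 0;0 0 0.03 0;0 0 0 0;0 0 0 0"}}

```text
time: 6.28
tool_pos: [478.4, 278.9, 77.8]
tcp_rot: [3.14, -0.0, 1.82]
contact_force: [0.9, -0.3, -0.0]
grip_width: 91.4
finger_force: 0.0
```

```bash
python3 - <<'E'
from h import *
p=wrist(); W,px=wworld(p); img=p["img"]
o=bot.get_obs(); print(o["tool_pos"],o["tcp_rot"])
b=img[px[:,1],px[:,0]].astype(int); ye=(b[:,2]>130)&(b[:,1]>120)&(b[:,0]<90)&(abs(W[:,2]-44)<8)
print("yellow",ye.sum(),W[ye].min(0),W[ye].max(0),W[ye].mean(0))
for d in bot.cut_out(p,"cam_a")[:2]:
    w,_=wworld(p,d["pixels"]); w=w[(w[:,2]>8)&(np.hypot(w[:,0]-479,w[:,1]-278)<85)]; print(round(d["p"],2),d["point"],w.mean(0))
    q=w-[479,278.2,0]; r=np.hypot(q[:,0],q[:,1]); f=r.argsort()[-60:]; print("far",w[f].mean(0),r[f].mean(), "heading",np.degrees(np.arctan2(*q[f].mean(0)[1::-1])),"slope",np.polyfit(r[r>32],w[r>32,2],1))
E
```

```text
[478.64634971 278.95821838  78.1484482 ] [ 3.13912764e+00 -3.09986695e-04  1.81976386e+00]
yellow 1038 [465.94937363 264.40157943  41.77376957] [639.40989243 476.19511625  51.35544496] [483.00207135 285.408877    44.7114545 ]
0.95 [251.8, 268.0] [490.91467746 230.22288759  43.90581604]
far [495.4020606  213.26071075  54.69239637] 67.09142031688006 heading -75.82496660998702 slope [ 0.64853794 10.97739838]
```

Request:
{"op": "apply_moves", "data": {"motion": "0 0 0.025 0;0 0 0.025 0;0 0 0.012 0;0 0 0.007 0;0 0 0 0;0 0 0 0"}}

```text
time: 7.12
tool_pos: [478.4, 278.6, 8.4]
tcp_rot: [3.14, -0.0, 1.82]
contact_force: [0.1, 0.2, -0.3]
grip_width: 91.7
finger_force: 0.0
```

Request:
{"op": "apply_moves", "data": {"motion": "0 0 0 0;0 0 0 0;0 0 0 0;0 0 0 0;0 0 0 0;0 0 0 0;0 0 0 0", "fingers": -1}}

```text
time: 8.0
tool_pos: [478.3, 278.5, 7.8]
tcp_rot: [3.141, -0.0, 1.82]
contact_force: [0.9, 0.6, -0.9]
grip_width: 48.5
finger_force: 30.0
```

Request:
{"op": "apply_moves", "data": {"motion": "0 0 -0.01 0;0 0 -0.03 0;0 0 -0.045 0;0 0 -0.05 0;0 0 -0.05 0;0 0 -0.05 0;0 0 -0.04 0;0 0 -0.015 0"}}

```text
time: 9.0
tool_pos: [477.8, 278.5, 299.9]
tcp_rot: [3.139, -0.0, 1.82]
contact_force: [0.5, 0.6, -5.0]
grip_width: 48.9
finger_force: 30.0
```

```bash
python3 - <<'E'
from h import *
p=wrist(); cv2.imwrite("pics/w3.png",cv2.resize(p["img"],(768,576))); W,px=wworld(p); img=p["img"]
o=bot.get_obs(); print(o["tool_pos"],o["tcp_rot"],o["contact_force"],o["moment"],o["grip_width"])
T=o["tool_pos"];Rm=R.from_euler("xyz",o["tcp_rot"]).as_matrix()
L=(W-T)@Rm
b=img[px[:,1],px[:,0]].astype(int); ye=(b[:,2]>120)&(b[:,1]>110)&(b[:,0]<80)&(np.hypot(L[:,0],L[:,1])<40)&(abs(L[:,2]+36)<15)
print("yellow",ye.sum(),L[ye].min(0),L[ye].max(0),L[ye].mean(0))
for d in bot.cut_out(p,"cam_a")[:3]:
    w,_=wworld(p,d["pixels"]); w=(w-T)@Rm; print(round(d["p"],2),d["point"],len(w),np.percentile(w,[2,50,98],axis=0).round(1).tolist())
E
```

```text
[478.03832401 278.55537518 300.31377514] [ 3.13852223e+00 -3.72211574e-04  1.81969109e+00] [-0.06207752  0.43971017 -3.17236508] [ 0.08191093 -0.15956646  0.00075444] 48.97281536823865
yellow 579 [-15.3770782  -11.2473766  -37.73671903] [ 12.39675296  10.49360467 -33.46615158] [  2.67991192  -0.64408265 -36.17160946]
0.82 [253.4, 170.5] 2411 [[26.6, -9.3, -44.6], [55.6, -0.2, -36.0], [71.2, 9.3, -20.0]]
```

View pics/w3.png

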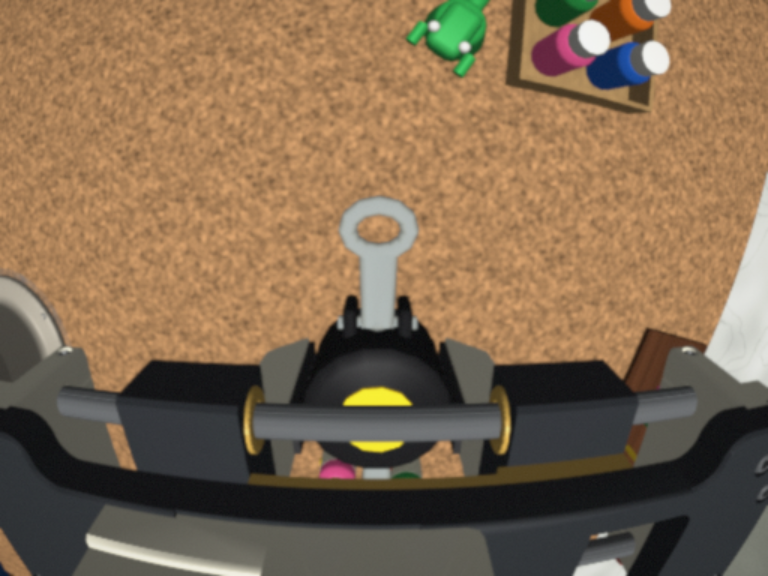

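Request:
{"op": "apply_moves", "data": {"motion": "-0.02 -0.0043 0 0;-0.04 -0.0087 0 0;-0.055 -0.012 0 0;-0.06 -0.013 0 0;-0.06 -0.013 0 0;-0.06 -0.013 0 0;-0.06 -0.013 0 0;-0.05 -0.011 0 0"}}

```text
time: 10.1
tool_pos: [490.6, -138.6, 295.6]
tcp_rot: [-3.138, -0.002, 1.818]
contact_force: [1.4, -0.3, -5.1]
grip_width: 49.1
finger_force: 30.0
```

Request:
{"op": "apply_moves", "data": {"motion": "-0.04 -0.009 0 0;-0.02 -0.0044 0 0;-0.008 -0.0015 0 0;0 0 0 0;0 0 0 0;0 0 0 0"}}

```text
time: 10.85
tool_pos: [494.8, -204.3, 297.9]
tcp_rot: [3.141, 0.0, 1.821]
contact_force: [-0.7, 0.1, -6.2]
grip_width: 48.7
finger_force: 30.0
```

```bash
cat > t.py <<'E'
from h import *
import sys
o=bot.get_obs(); d=np.array([495.2,-205.3])-o["tool_pos"][:2]
y=o["tcp_rot"][2]; print(o["tool_pos"],o["tcp_rot"],o["contact_force"],o["moment"],o["grip_width"],"tool shift",d@[np.cos(y),np.sin(y)],d@[np.sin(y),-np.cos(y)])
E
python3 t.py; python3 - <<'E'
from h import *
p=wrist(); cv2.imwrite("pics/w4.png",p["img"]); W,px=wworld(p)
q=W[(np.hypot(W[:,0]-495,W[:,1]+206)<22)&(abs(W[:,2]-245)<4)]; print(len(q),q.min(0) if len(q) else 0, q.max(0) if len(q) else 0)
a=bot.capture("scene"); cv2.imwrite("pics/s4.png",cv2.resize(a["img"][140:260,110:270],(800,600),interpolation=cv2.INTER_CUBIC))
E
```

```text
[ 494.75962184 -204.30782747  297.91755251] [3.14136694e+00 1.18922128e-04 1.82116367e+00] [-0.68383371  0.09677126 -6.16141178] [-0.00568344 -0.08787613  0.03813578] 48.69860430460068 tool shift -1.07034608456314 0.1808272785507525
42 [ 479.69949745 -199.07686538  241.48068545] [ 503.29990993 -188.31725465  246.27072955]
```

View pics/s4.png

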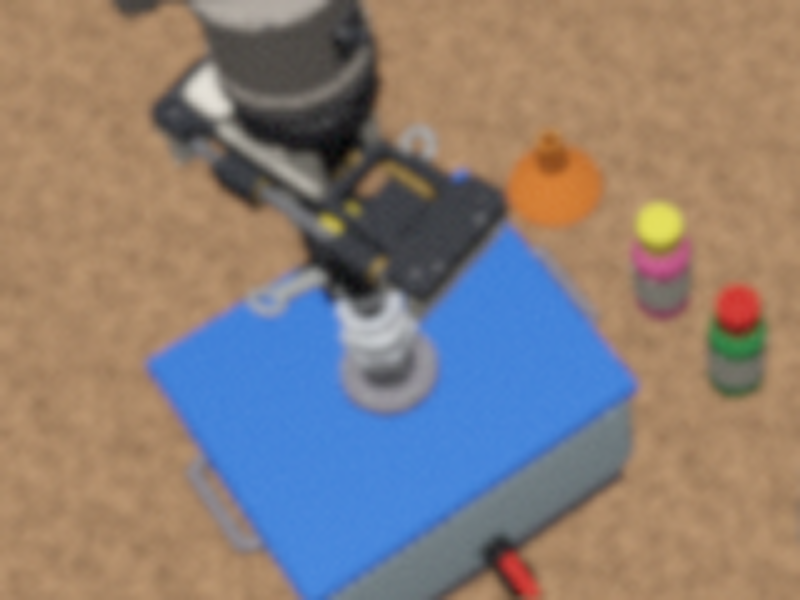

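Request:
{"op": "apply_moves", "data": {"motion": "-0.001 0.0002 0.01 0;0 0 0.012 0;0 0 0.01 0;0 0 0.006 0;0 0 0 0;0 0 0 0;0 0 0 0"}}

```text
time: 11.82
tool_pos: [495.2, -206.4, 260.2]
tcp_rot: [3.141, 0.001, 1.82]
contact_force: [0.1, 0.3, -5.0]
grip_width: 48.5
finger_force: 30.0
```

```bash
python3 t.py
```

```text
[ 495.24661556 -206.39728862  260.16185715] [3.14093599e+00 7.33500324e-04 1.81953966e+00] [ 0.05562945  0.30687896 -4.96295567] [ 0.04155083 -0.09007634 -0.02016248] 48.54493741237806 tool shift 1.0749929912180014 0.22495642682825642
```

```bash
cat > t.py <<'E'
from h import *
P=[];F=[];M=[]
for i in range(5):
    bot.capture("wrist"); o=bot.get_obs(); P.append(o["tool_pos"]);F.append(o["contact_force"]);M.append(o["moment"])
P=np.array(P); d=np.array([495.2,-205.3])-P.mean(0)[:2]
y=o["tcp_rot"][2]; print("std",P.std(0).round(2),"pos",P.mean(0).round(2),o["tcp_rot"].round(4),"F",np.mean(F,0).round(2),"M",np.mean(M,0).round(3),o["grip_width"],o["time"],"shift",d@[np.cos(y),np.sin(y)],d@[np.sin(y),-np.cos(y)])
E
python3 t.py
```

```text
std [0.04 0.03 0.09] pos [ 495.14 -206.32  259.96] [3.1414e+00 3.0000e-04 1.8195e+00] F [-0.04 -0.23 -4.84] M [ 0.033 -0.097 -0.018] 48.84331865278466 12.075 shift 0.9743125529829724 0.309419016474469
```

Request:
{"op": "apply_moves", "data": {"motion": "0.001 0.0003 0 0;0 0 0.003 0;0 0 0.003 0;0 0 0.002 0;0 0 0.002 0;0 0 0 0"}}

```text
time: 12.82
tool_pos: [495.0, -205.2, 249.5]
tcp_rot: [-3.141, -0.0, 1.82]
contact_force: [0.1, 1.2, -4.9]
grip_width: 49.0
finger_force: 30.0
```

```bash
python3 t.py
```

```text
std [0.03 0.02 0.06] pos [ 495.14 -205.27  249.78] [3.1414e+00 3.0000e-04 1.8196e+00] F [-0.1   0.17 -5.39] M [ 0.012 -0.107  0.008] 48.210045253908156 13.075 shift -0.04627192952688739 0.04602594733094352
```

Request:
{"op": "apply_moves", "data": {"motion": "0 0 0.003 0;0 0 0.003 0;0 0 0.003 0;0 0 0.003 0;0 0 0 0"}}

```text
time: 13.7
tool_pos: [495.0, -205.2, 237.4]
tcp_rot: [-3.141, -0.0, 1.82]
contact_force: [0.8, -0.4, -5.5]
grip_width: 48.7
finger_force: 30.0
```

Request:
{"op": "apply_moves", "data": {"motion": "0 0 0.003 0;0 0 0.003 0;0 0 0.002 0;0 0 0.001 0;0 0 0 0"}}

```text
time: 14.32
tool_pos: [495.1, -205.2, 228.7]
tcp_rot: [-3.141, 0.0, 1.82]
contact_force: [0.5, 0.3, -5.9]
grip_width: 48.8
finger_force: 30.0
```

```bash
python3 t.py
```

```text
std [0.01 0.01 0.03] pos [ 495.16 -205.26  228.81] [3.1415e+00 2.0000e-04 1.8196e+00] F [ 0.14 -0.19 -5.07] M [-0.006 -0.12   0.003] 49.08482990206243 14.575 shift -0.045636027019528125 0.024931853360904636
```

Request:
{"op": "apply_moves", "data": {"motion": "0 0 0.001 0;0 0 0.001 0;0 0 0.001 0;0 0 0 0"}}

```text
time: 15.08
tool_pos: [495.1, -205.2, 225.6]
tcp_rot: [-3.141, -0.0, 1.82]
contact_force: [0.2, -0.1, -5.0]
grip_width: 48.6
finger_force: 30.0
```

```bash
python3 t.py
```

```text
std [0.02 0.   0.03] pos [ 495.12 -205.24  225.73] [3.1415e+00 1.0000e-04 1.8196e+00] F [-0.25  0.08 -5.11] M [ 0.018 -0.096 -0.011] 48.92120292098419 15.325 shift -0.08188089936667829 0.06456481709693052
```

Request:
{"op": "apply_moves", "data": {"motion": "0 0 0.0007 0;0 0 0.0007 0;0 0 0 0;0 0 0 0"}}

```text
time: 15.82
tool_pos: [495.2, -205.3, 224.8]
tcp_rot: [3.141, 0.001, 1.82]
contact_force: [-1.4, 1.1, 0.2]
grip_width: 48.8
finger_force: 30.0
```

```bash
python3 t.py
```

```text
std [0.01 0.02 0.03] pos [ 495.16 -205.26  224.74] [3.1413e+00 5.0000e-04 1.8196e+00] F [-2.25  1.16  1.65] M [ 0.175  0.2   -0.006] 48.53630434477804 16.075 shift -0.05194397565569208 0.030202294454696462
```

Request:
{"op": "apply_moves", "data": {"motion": "0 0 0.0008 0;0 0 0 0;0 0 0 0"}}

```text
time: 16.45
tool_pos: [495.2, -205.3, 223.8]
tcp_rot: [3.141, 0.0, 1.82]
contact_force: [-3.7, 1.3, 5.4]
grip_width: 48.7
finger_force: 30.0
```

```bash
python3 t.py
```

```text
std [0.02 0.01 0.03] pos [ 495.15 -205.27  223.69] [3.1414e+00 2.0000e-04 1.8196e+00] F [-2.45  1.7   4.67] M [ 0.222  0.321 -0.022] 48.89953065151114 16.7 shift -0.04500917730525065 0.040275482574513376
```

Request:
{"op": "apply_moves", "data": {"motion": "0 0 0 0;0 0 0 0;0 0 0 0;0 0 0 0;0 0 0 0;0 0 -0.01 0;0 0 -0.03 0;0 0 -0.04 0", "fingers": 1}}

```text
time: 17.7
tool_pos: [494.8, -205.1, 304.4]
tcp_rot: [-3.141, -0.001, 1.82]
contact_force: [0.9, -0.7, -0.5]
grip_width: 91.6
finger_force: 0.0
```

Request:
{"op": "apply_moves", "data": {"motion": "0 0 -0.03 10;0 0 0 10;0 0 0 10;0 0 0 10;0 0 0 10;0 0 0 10;0 0 0 10;0 0 0 10"}}

```text
time: 18.7
tool_pos: [495.1, -205.2, 334.3]
tcp_rot: [3.141, -0.001, 0.418]
contact_force: [-0.6, -0.7, 0.4]
grip_width: 91.7
finger_force: 0.0
```

Request:
{"op": "apply_moves", "data": {"motion": "0 0 0 10;0 0 0 0;0 0 0 0"}}

```text
time: 19.08
tool_pos: [495.1, -205.2, 333.9]
tcp_rot: [3.141, -0.0, 0.252]
contact_force: [-0.2, 0.0, 0.8]
grip_width: 91.6
finger_force: 0.0
```

```bash
python3 t.py; cat > look.py <<'E'
from h import *
import sys
p=wrist(); cv2.imwrite("pics/%s.png"%sys.argv[1],cv2.resize(p["img"],(768,576))); W,px=wworld(p); img=p["img"]
b=img[px[:,1],px[:,0]].astype(int); ye=(b[:,2]>120)&(b[:,1]>110)&(b[:,0]<80)&(np.hypot(W[:,0]-495,W[:,1]+205)<30)&(W[:,2]>235)
if ye.any(): print("yellow",ye.sum(),W[ye].min(0),W[ye].max(0),W[ye].mean(0))
C=np.array([495.3,-205.8])
for d in bot.cut_out(p,"cam_a")[:3]:
    w,_=wworld(p,d["pixels"]); q=w[:,:2]-C; r=np.hypot(*q.T); k=(r>30)&(r<88)&(w[:,2]>160); w,q,r=w[k],q[k],r[k]
    if k.sum()<30: continue
    f=r.argsort()[-60:]; print(round(d["p"],2),d["point"],k.sum(),"far",w[f].mean(0).round(1),r[f].mean().round(1),"heading",np.degrees(np.arctan2(*q[f].mean(0)[::-1])).round(1),"slope",np.polyfit(r,w[:,2],1).round(2))
E
python3 look.py w5
```

```text
std [0.02 0.01 0.09] pos [ 495.1  -205.22  333.66] [ 3.1415 -0.      0.2497] F [ 0.2  -0.24 -0.06] M [-0.004 -0.01  -0.008] 91.79702747552972 19.325 shift 0.07753197797603346 0.0985637132041676
yellow 772 [ 481.29593046 -219.21893783  259.15937911] [ 514.90768568 -192.59808946  426.11191459] [ 495.21349987 -205.8001763   261.65535663]
0.94 [315.6, 197.7] 670 far [ 512.3 -271.8  271.5] 68.2 heading -75.6 slope [  0.62 229.41]
0.7 [194.8, 198.6] 705 far [ 479.7 -137.9  269. ] 69.7 heading 103.0 slope [  0.55 230.59]
```

View pics/w5.png

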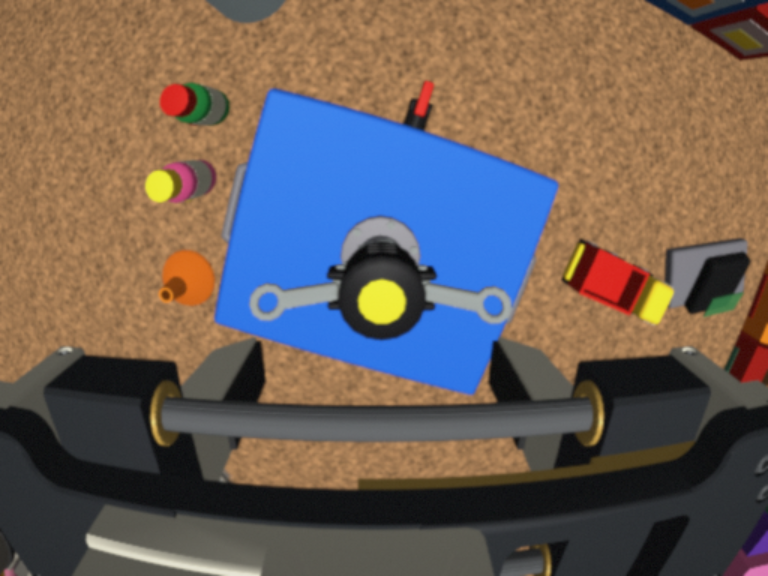

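Request:
{"op": "apply_moves", "data": {"motion": "0 0.0008 0.02 0;0 0 0.02 0;0 0 0.012 0;0 0 0.006 0;0 0 0 0;0 0 0 0"}}

```text
time: 20.18
tool_pos: [495.6, -206.2, 276.2]
tcp_rot: [3.141, -0.001, 0.249]
contact_force: [1.0, -0.5, 0.3]
grip_width: 91.8
finger_force: 0.0
```

Request:
{"op": "apply_moves", "data": {"motion": "0 0 0.003 0;0 0 0.003 0;0 0 0.003 0;0 0 0.003 0"}}

```text
time: 20.68
tool_pos: [495.3, -206.0, 263.3]
tcp_rot: [-3.142, 0.0, 0.249]
contact_force: [-0.6, -0.3, -0.3]
grip_width: 91.9
finger_force: 0.0
```

Request:
{"op": "apply_moves", "data": {"motion": "0 0 0.003 0;0 0 0.003 0;0 0 0.003 0;0 0 0.003 0"}}

```text
time: 21.18
tool_pos: [495.9, -206.4, 252.7]
tcp_rot: [3.139, -0.002, 0.249]
contact_force: [-0.6, -0.6, 7.7]
grip_width: 91.5
finger_force: 3.3
```

```bash
python3 look.py w6; python3 t.py
```

```text
yellow 1430 [ 480.59911095 -219.29536168  256.81312568] [ 515.2492332  -192.84663011  345.02941688] [ 495.34613013 -205.80366907  259.46124031]
0.85 [191.6, 234.8] 708 far [ 481.9 -133.9  261.5] 73.1 heading 100.5 slope [  0.42 230.59]
0.77 [318.9, 234.7] 622 far [ 516.5 -274.5  263.5] 72.0 heading -72.9 slope [  0.47 229.97]
std [0.01 0.01 0.02] pos [ 495.9  -206.34  252.66] [ 3.1395e+00 -2.0000e-03  2.4880e-01] F [-0.27  0.04  5.97] M [0.037 0.033 0.006] 91.6998471711405 21.525 shift -0.4228556920120133 -1.182988171213793
```

Request:
{"op": "apply_moves", "data": {"motion": "0 0 0.003 0;0 0 0.003 0;0 0 0.003 0;0 0 0.003 0;0 0 0.003 0"}}

```text
time: 22.15
tool_pos: [496.4, -206.8, 238.4]
tcp_rot: [3.138, -0.003, 0.249]
contact_force: [0.0, -0.1, 10.6]
grip_width: 92.0
finger_force: 5.1
```

Request:
{"op": "apply_moves", "data": {"motion": "0 0 0.003 0;0 0 0.003 0;0 0 0.002 0;0 0 0.002 0"}}

```text
time: 22.65
tool_pos: [496.4, -206.8, 228.0]
tcp_rot: [3.138, -0.003, 0.249]
contact_force: [1.0, -0.4, 8.1]
grip_width: 91.9
finger_force: 3.3
```

```bash
python3 look.py w7; python3 t.py
```

```text
yellow 848 [ 492.02840142 -218.10904205  257.11773614] [ 515.10709396 -192.90279392  320.70801326] [ 501.11374674 -204.31729229  259.6479594 ]
0.89 [187.1, 242.6] 677 far [ 479.  -133.3  210.5] 74.4 heading 102.7 slope [ -0.63 256.79]
0.75 [322.0, 238.8] 560 far [ 515.  -276.4  209.4] 73.3 heading -74.4 slope [ -0.67 257.9 ]
std [0.02 0.02 0.01] pos [ 496.28 -206.69  227.85] [ 3.1386e+00 -2.7000e-03  2.4880e-01] F [ 0.81 -0.52  5.96] M [-0.132 -0.121  0.015] 91.93095806195092 23.0 shift -0.7033782047545817 -1.6153348562243612
```

Request:
{"op": "apply_moves", "data": {"motion": "-0.0005 -0.0007 0.002 0;0 0 0.002 0;0 0 0.002 0;0 0 0.002 0;0 0 0.002 0;0 0 0.001 0"}}

```text
time: 23.75
tool_pos: [495.5, -206.0, 216.7]
tcp_rot: [3.139, -0.002, 0.249]
contact_force: [0.1, -1.2, 6.2]
grip_width: 91.9
finger_force: 2.7
```

```bash
python3 look.py w8; python3 t.py
```

```text
yellow 669 [ 471.87851997 -218.50105993  256.46685647] [ 524.83437216 -194.53538136  309.1482563 ] [ 495.17197085 -205.90342252  259.81912666]
0.86 [186.7, 244.0] 618 far [ 483.1 -143.9  196.4] 63.2 heading 101.2 slope [ -1.22 273.82]
0.69 [322.2, 239.9] 397 far [ 514.6 -260.2  195.5] 57.9 heading -70.5 slope [ -1.51 281.99]
std [0.01 0.01 0.01] pos [ 495.46 -206.01  216.6 ] [ 3.1391e+00 -2.2000e-03  2.4880e-01] F [ 0.33 -0.52  5.6 ] M [-0.116 -0.09   0.016] 91.80615786841723 24.1 shift -0.07514331830834788 -0.752246534895781
```

Request:
{"op": "apply_moves", "data": {"motion": "0 0 0.002 0;0 0 0.002 0;0 0 0.002 0;0 0 0.002 0;0 0 0.002 0"}}

```text
time: 24.72
tool_pos: [495.4, -206.1, 206.6]
tcp_rot: [3.139, -0.002, 0.249]
contact_force: [-0.3, -1.2, 6.0]
grip_width: 91.6
finger_force: 2.7
```

Request:
{"op": "apply_moves", "data": {"motion": "0 0 0.002 0;0 0 0.002 0;0 0 0.001 0;0 0 0 0"}}

```text
time: 25.22
tool_pos: [495.3, -206.0, 201.3]
tcp_rot: [3.14, -0.002, 0.249]
contact_force: [0.5, -1.2, 4.8]
grip_width: 91.9
finger_force: 2.4
```

```bash
python3 look.py w9; python3 t.py
```

```text
yellow 1394 [ 476.24888835 -219.72425608  254.07569711] [ 517.27692808 -188.79218062  294.745726  ] [ 493.30736435 -206.33047125  259.3613497 ]
0.77 [184.2, 243.9] 464 far [ 491.  -155.   193.4] 51.1 heading 94.8 slope [ -2.04 296.37]
std [0.08 0.06 0.12] pos [ 494.99 -205.65  200.82] [ 3.141e+00 -5.000e-04  2.488e-01] F [ 1.32 -0.68  4.3 ] M [-0.193 -0.251  0.013] 91.48156337666207 25.575 shift 0.2895127537119844 -0.2866935893576376
```

Request:
{"op": "apply_moves", "data": {"motion": "0 0 0 0;0 0 0 0;0 0 0 0", "fingers": 0.75}}

```text
time: 25.95
tool_pos: [494.1, -205.3, 199.5]
tcp_rot: [-3.14, 0.002, 0.249]
contact_force: [1.7, -2.3, -3.5]
grip_width: 80.3
finger_force: 5.0
```

Request:
{"op": "apply_moves", "data": {"motion": "0 0 0 0;0 0 0 0;0 0 0 0", "fingers": 0.55}}

```text
time: 26.32
tool_pos: [494.1, -205.4, 200.0]
tcp_rot: [-3.141, 0.001, 0.249]
contact_force: [-0.2, -3.7, -8.1]
grip_width: 71.2
finger_force: 6.2
```

```bash
python3 look.py w10; python3 t.py
```

```text
yellow 1368 [ 482.28452253 -219.62549939  254.9662539 ] [ 516.88927498 -184.56781128  293.66941537] [ 492.84207456 -206.44172825  258.39185849]
0.79 [198.1, 236.5] 247 far [ 494.1 -166.1  190.1] 39.7 heading 91.7 slope [ -3.53 328.63]
std [0.09 0.01 0.14] pos [ 494.36 -205.39  200.51] [-3.1416e+00  2.0000e-04  2.4880e-01] F [-0.84 -2.71 -5.48] M [-0.369  0.215 -0.006] 71.03709607470986 26.675 shift 0.8314588446876987 0.11899006258310023
```

Request:
{"op": "apply_moves", "data": {"motion": "0 0 0 0;0 0 0 0;0 0 0 0", "fingers": 0.45}}

```text
time: 27.05
tool_pos: [494.8, -206.4, 200.4]
tcp_rot: [3.14, -0.0, 0.248]
contact_force: [0.0, -7.4, -8.1]
grip_width: 66.7
finger_force: 8.7
```

Request:
{"op": "apply_moves", "data": {"motion": "0 0 0 0;0 0 0 0;0 0 0 0;0 0 0 0", "fingers": 0.36}}

```text
time: 27.55
tool_pos: [495.0, -207.1, 200.0]
tcp_rot: [3.139, 0.0, 0.249]
contact_force: [1.4, -10.0, -12.6]
grip_width: 62.6
finger_force: 17.8
```

```bash
python3 look.py w11; python3 t.py
```

```text
yellow 1381 [ 482.03577758 -219.1176467   255.1105969 ] [ 517.37633312 -192.5777056   293.56425155] [ 493.10726845 -205.9404261   258.47520533]
0.87 [209.9, 231.3] 43 far [ 493.8 -175.3  198.9] 30.6 heading 92.8 slope [ 5.58 28.02]
std [0.01 0.01 0.01] pos [ 495.03 -207.09  199.99] [ 3.1388 -0.      0.2486] F [  1.93  -9.75 -12.57] M [-1.334 -0.262  0.099] 62.835343747949494 27.9 shift 0.6021164983169696 -1.6909452032874563
```

Request:
{"op": "apply_moves", "data": {"motion": "0 -0.0008 0 0;0 -0.0006 0 0;0 0 0 0;0 0 0 0", "fingers": 0.33}}

```text
time: 28.4
tool_pos: [495.0, -206.9, 199.7]
tcp_rot: [3.137, -0.0, 0.248]
contact_force: [4.0, -14.8, -15.5]
grip_width: 61.7
finger_force: 30.0
```

```bash
python3 t.py
```

```text
std [0.01 0.01 0.01] pos [ 494.99 -206.94  199.75] [ 3.1368e+00 -1.0000e-04  2.4820e-01] F [  3.93 -14.55 -16.03] M [-2.035 -0.488  0.107] 61.77232483145851 28.65 shift 0.6023708248149309 -1.5352994729407796
```

Request:
{"op": "apply_moves", "data": {"motion": "0 0.001 0 0;0 0.001 0 0;0 0 0 0"}}

```text
time: 29.02
tool_pos: [495.0, -207.0, 199.7]
tcp_rot: [3.14, 0.0, 0.249]
contact_force: [1.1, -8.0, -13.7]
grip_width: 61.6
finger_force: 30.0
```

Request:
{"op": "apply_moves", "data": {"motion": "0 0 0 0;0 0 0 0;0 0 0 0;0 0 0 0;0 0 -0.02 0;0 0 -0.04 0;0 0 -0.04 0;0 0 -0.03 0", "fingers": 1}}

```text
time: 30.02
tool_pos: [495.0, -206.0, 332.6]
tcp_rot: [3.14, -0.002, 0.249]
contact_force: [0.1, -0.0, -1.2]
grip_width: 91.7
finger_force: 0.0
```

```bash
python3 t.py; python3 look.py w12
```

```text
std [0.59 0.31 2.5 ] pos [ 495.29 -206.18  332.59] [-3.1407e+00  9.0000e-04  2.4890e-01] F [ 0.03 -0.02  0.38] M [ 0.028  0.027 -0.017] 91.76753795649172 30.275 shift 0.13423432766584348 -0.8766590506500677
yellow 772 [ 481.42158242 -218.60918855  253.99373261] [ 514.06193193 -192.19902724  421.7939441 ] [ 495.08017848 -205.27341993  256.84407515]
0.27 [251.5, 193.4] 146 far [ 496.4 -197.9  235.2] 32.5 heading 82.1 slope [  0.67 212.92]
```

View pics/w12.png

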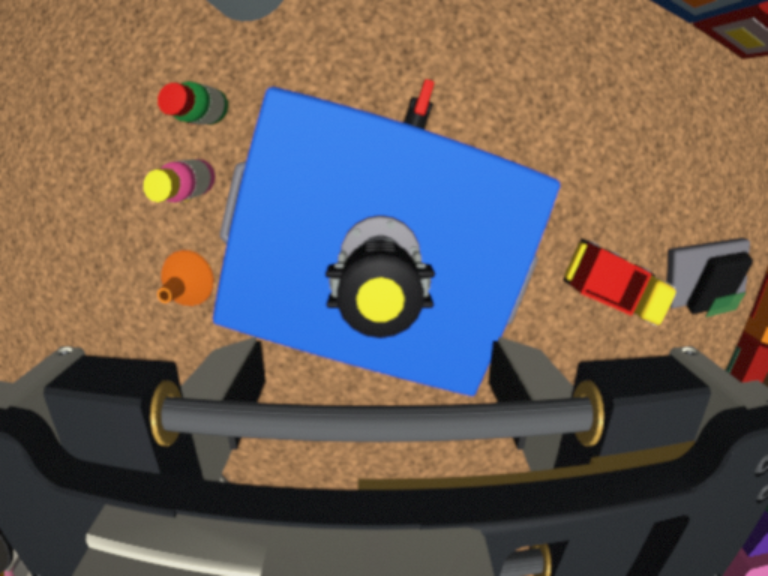

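The picture shows the cap centred on the neck at about (380, 298). Both arms are folded down against its sides, and its top has dropped about 4–5 mm since it was seated.

```bash
python3 -c "
from plant import bot
print(bot.close_job())"
```

```text
the job is handed in; nothing more can be done
None
```

The cap is seated on the filling neck with both cam arms swung down level and squeezed home against its sides, drawing it down about 4–5 mm; the gripper was open and clear, nothing else was touched, and I handed in the job at about 30 s.

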